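Lay the blank and the sanding block in their sloping trays

ROBOT

A 6-joint arm with a two-finger parallel gripper is mounted at the origin on a cart in front of the work surface, level with it; the furniture and walls round the work are solid. World frame = base frame: x ahead of the robot, y to its left, z up, the work surface at z = 0. Lengths are in mm, angles in degrees, forces in N, time in s.
With the tool pointing down it reaches from about 350 to 875 mm from the base axis. Payload 4.2 kg.
Tool frame: the origin (TCP) lies on the centre line of the jaws, within the pads' length; the fingertips stand 19 mm ahead of it and the grasp point (between the pads) is the TCP; z points along the fingers, y is the line along which they close (so a half turn about z gives the same grasp; the last joint's range is limited). The gripper opens to 85 mm and grips with 20 to 120 N. Pads are 22 mm wide; open, the fingers measure 114 mm over their backs; the gripper's body (76 mm by 85 mm) begins 54 mm behind the grasp point. The pads swing forward as they close: fully open they stand 13 mm farther back than shut.
Start: joints at [89.473, 22.042, 0.453, 0, -68.411, -14.817], TCP at [165.35, 602.71, 250.312] pointing down, gripper open.
Joint ranges: [-179.83, 179.83], [-69.29, 118.12], [-61.27, 80.66], [-181.25, 117.63], [-171.15, -9.14], [-177.46, 177.46]. Speed limits (degrees/s): [159.86, 159.86, 180, 180, 180, 180].

INTERFACE

Orientations are given as a 3x3 rotation matrix whose columns are the frame's x, y, z axes.
In Python, from cell import r gives the robot as it stands. The module is installed in compiled form; this text tells all that it offers.
- The arm moves only by the tool apply_moves, never from a script. Its argument "commands" is a list of rows, each a list of 3 entries, a list of its own where there are three numbers: the shift along the tool's x, y, z normalised to -1 to 1, where 1 is 0.5 m, then the turn, a rotation vector about the tool's x, y, z normalised to -1 to 1, where 1 is 5 degrees, then the gripper's target within -1 to 1 (shut at 1, half-way at 0, fully open at -1). A call has 1 to 12 rows; each row shifts and turns the commanded pose from where the row before left it, along the tool's axes as they then stand; what a row does not reach is not made up. A row lasts 1/10 s, in which the tool goes at most 50 mm and 8.59 degrees, less where a joint would pass 70% of its speed; a pose out of reach is approached as far as the arm can. A call with a number of a shift or a turn outside -1 to 1 is refused whole. A call with a gripper value outside its range is refused whole. The fingers move at their own pace and stop on an object; "force" is the grip in N (left out, the last holds). Time passes only in rows, so rows that do not move let the fingers close. It gives the time, the measured TCP pose, the force, the opening and the grip force at its end, in the units of the state.
- r.sense(): the state, without advancing time (a new reading comes with each control period).
- r.camera(name): name is "scene" or "top" or "wrist"; returns the picture (420x560x3 uint8, red, green, blue); there is no depth.
- r.get_calibration(name): a dict with "camera_matrix" (3x3 intrinsics, pixels), "position" and "attitude" of the camera in the world; the wrist camera has in their place "tool_from_camera" (4x4, takes a point from camera to tool coordinates, whose origin is the TCP and whose axes are the flange's). Camera axes: x right, y up, looking along -z (the intrinsics and any distortion apply to the point x, -y, -z); pixel columns grow to the right and rows downward; lengths in mm; the calibration is good to about 2 mm. A picture is of the moment at which its call begins: read the wrist's pose just before it. get_calibration takes no time and is no camera call.
- r.close_job(): hands the job in; it is judged then, once.
The state is a dict: "clock": time; "joints": joint angles; "qd": joint speeds; "joint_efforts": joint torques, N m; "tcp_pos": TCP position; "ee_rot": TCP orientation; "force": force on the tool from outside, world axes, zero at the start; "wrist_torque": the same for the moment, N m; "gripper_width": opening from 0.0 (shut) to 1.0 (fully open); "grip_force": force on a finger pad.
Only numpy, scipy, OpenCV 4.12 (cv2) and the standard library are available. Lean on these libraries where they do the work, as an engineer would, in place of code of your own. Each camera call takes 0.05 s, during which the arm holds its last target. There are 200 camera calls.

TASK

Get the bench ready for the next turning job: put the square-sided wooden blank and the sanding block, one after the other, into the pockets of the two sloping wooden trays, each in the pocket that fits it, lying fully home and flat on the sloping floor. Leave the goblet, the round tin and the tape measure where they stand.

Things in the scene. Friction and masses are not known exactly. Their poses are not given: they have to be found in the camera images.
- plum_blank_center (a point): Square-sided reddish wooden turning blank, a plain solid bar 130 mm long (its y axis) x 52 mm wide (x) x 50 mm high (z), 0.2 to 0.35 kg, lying on the bench; the point is its centre, 25 mm above its underside.
- sanding_block_center (a point): Sanding block, a solid cork block with abrasive paper on its lower half, 112 mm long (its y axis) x 64 mm wide (x) x 37 mm high (z), 0.05 to 0.1 kg, lying on the bench; the point is its centre, 18.5 mm above its underside.
- blank_pocket_floor (a point): Pocket for the turning blank (longer, narrower pocket) in a fixed sloping wooden tray. Point: centre of its floor, 62 mm above the bench. x points up the slope (roughly to the robot's right), y across it (roughly away from the robot), z square out of the pocket, 30 degrees from vertical, leaning to the robot's left. 140 mm along y, 60 mm along x, 16 mm deep, walls 10 mm thick; both long walls have a 64 mm gap in the middle, down to the floor, for fingers.
- sander_pocket_floor (a point): Pocket for the sanding block (shorter, wider pocket) in a fixed sloping wooden tray. Point: centre of its floor, 62 mm above the bench. x points up the slope (roughly to the robot's right), y across it (roughly away from the robot), z square out of the pocket, 30 degrees from vertical, leaning to the robot's left. 122 mm along y, 74 mm along x, 16 mm deep, walls 10 mm thick; both long walls have a 64 mm gap in the middle, down to the floor, for fingers.
- goblet_center (a point): Bystander: turned wooden goblet 56 mm across, 118 mm tall, standing; the point is half-way up.
- wax_polish_center (a point): Bystander: round tin 74 mm across, 46 mm tall; the point is half-way up.
- tape_measure_center (a point): Bystander: tape measure in a dark case, 34 x 82 x 62 mm tall; the point is half-way up.

How it is judged:
By the outcome, as a careful person would: the job done as asked, in the order asked, and still so for the second after the job is handed in, with the robot touching nothing.
It also fails if it takes over 53 s, if anything falls off the work surface, if the arm or the gripper's body presses on something with over 40 N, if the wrist force passes 120 N, or if a joint passes its speed limit or range.

## Working session

There is one attempt and no reset: what is moved stays moved. The work goes in short steps, Python scripts to look and compute and a tool call to move; the robot and the scene stay as the last step left them, time stands still between calls to the robot, and variables do not carry over. Pictures are saved under pics/ and viewed, at most 10 in all, crops included, and the job is handed in when it is done.

Besides the shell and the picture viewer there is one more tool, called after "Request:" by a JSON object that holds its "op" and its "data". apply_moves: Moves the arm, as the interface text tells. Scaled input: -1 to 1 covers 0.5 m each way for a shift and 5 degrees each way for a turn. Its arguments: {"type":"object","properties":{"commands":{"type":"array"},"force":{"type":"number"}},"required":["commands"]}

```bash
mkdir -p pics; python3 - <<'E'
from cell import r
import cv2,numpy as np
for n in("scene","top","wrist"):
    c=r.get_calibration(n);print(n,{k:np.round(v,3).tolist() if not isinstance(v,str) else v for k,v in c.items()})
    im=r.camera(n);cv2.imwrite(f"pics/{n}0.png",im[:,:,::-1])
s=r.sense();print(s)
E
```

```text
scene {'camera_matrix': [[508.777, 0.0, 281.068], [0.0, 508.777, 208.911], [0.0, 0.0, 1.0]], 'position': [-420.954, -519.732, 891.92], 'attitude': [[0.492, 0.506, -0.709], [-0.871, 0.274, -0.409], [-0.012, 0.818, 0.575]]}
top {'camera_matrix': [[453.228, 0.0, 289.75], [0.0, 453.228, 204.28], [0.0, 0.0, 1.0]], 'position': [80.584, -166.959, 1228.734], 'attitude': [[0.396, 0.827, -0.399], [-0.918, 0.352, -0.18], [-0.009, 0.438, 0.899]]}
wrist {'camera_matrix': [[330.678, 0.0, 283.527], [0.0, 330.678, 209.188], [0.0, 0.0, 1.0]], 'tool_from_camera': [[0.0, 0.954, 0.3, 77.665], [1.0, -0.001, 0.001, -0.487], [0.001, 0.3, -0.954, -122.872], [0.0, 0.0, 0.0, 1.0]]}
{'clock': 0.15, 'joints': array([ 8.94730974e+01,  2.20793221e+01,  3.95444185e-01, -1.74694239e-02,
       -6.84130951e+01, -1.48169376e+01]), 'qd': array([-0.02005429, -0.13486016,  0.36209502,  0.1901959 , -0.02359488,
        0.10758587]), 'joint_efforts': array([ 2.36132946e-04, -3.92675471e+01,  1.88581574e+01,  4.18863326e+00,
       -3.40222781e-03,  1.90372901e-06]), 'tcp_pos': array([165.26682448, 602.30813616, 249.4789268 ]), 'ee_rot': array([[ 9.64325504e-01, -2.64719160e-01, -2.99065687e-04],
       [-2.64719282e-01, -9.64324036e-01, -1.68980195e-03],
       [ 1.58926722e-04,  1.70868757e-03, -9.99998528e-01]]), 'force': array([0.63411174, 0.45341179, 0.11517817]), 'wrist_torque': array([-0.01800266,  0.03258687,  0.04961381]), 'grip_force': 0.0, 'gripper_width': 0.9992513784406677}
```

View pics/top0.png

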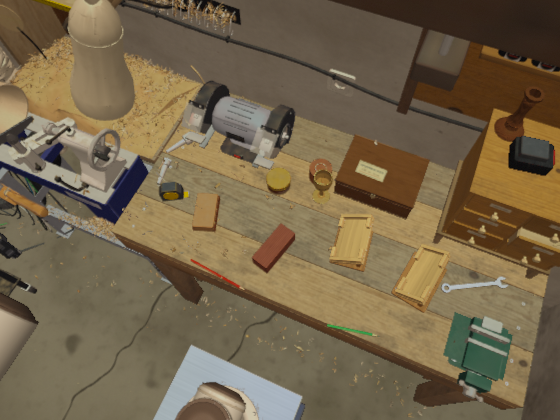

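View pics/scene0.png

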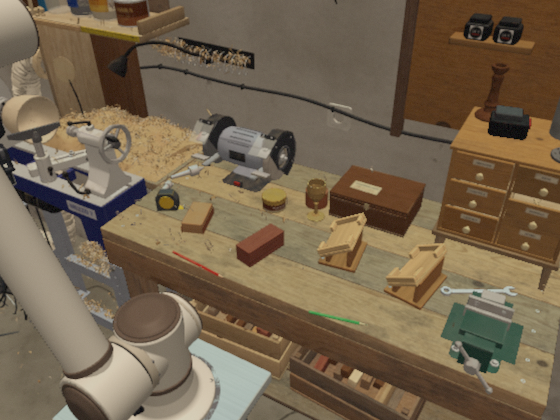

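The top view shows the blank at about (273,247), the sander (206,211), the trays (352,241) and (422,276), the goblet (322,182), the tin (278,180) and the tape (172,191). The scene view shows both trays sloping up to the right. I'll zoom in for corner picks.

```bash
cat > h.py <<'E'
import numpy as np,cv2
from cell import r
def ray(n,uv,s=None):
    c=r.get_calibration(n);K=np.array(c["camera_matrix"])
    d=np.linalg.inv(K)@[uv[0],uv[1],1];d=d*[1,-1,-1]
    if n=="wrist":
        T=np.array(c["tool_from_camera"]);R=s["ee_rot"]
        return s["tcp_pos"]+R@T[:3,3],R@T[:3,:3]@d
    return np.array(c["position"]),np.array(c["attitude"])@d
def onz(n,uv,z,s=None):
    o,d=ray(n,uv,s);return o+d*(z-o[2])/d[2]
E
python3 - <<'E'
from h import *
im=cv2.imread("pics/top0.png")
cv2.imwrite("pics/crop.png",cv2.resize(im[205:315,320:460],None,fx=5.4,fy=5.4,interpolation=cv2.INTER_CUBIC))
for n,uv,z in[("blank",(273,247),40),("sander",(206,211),30),("t1",(352,241),62),("t2",(422,276),62),("tin",(278,178),46),("gob",(322,180),90),("tape",(170,189),62)]:
    print(n,onz("top",uv,z).round())
hsv=cv2.cvtColor(im,cv2.COLOR_BGR2HSV)
for p in[(273,243),(206,208),(273,258),(240,235)]:print(p,hsv[p[1],p[0]])
E
```

```text
blank [468.  62.  40.]
sander [497. 290.  30.]
t1 [ 562. -135.   62.]
t2 [ 542. -339.   62.]
tin [672. 137.  46.]
gob [693.   7.  90.]
tape [507. 408.  62.]
(273, 243) [  9 154 129]
(206, 208) [ 18 127 165]
(273, 258) [  9 155 127]
(240, 235) [ 20 107 169]
```

View pics/crop.png

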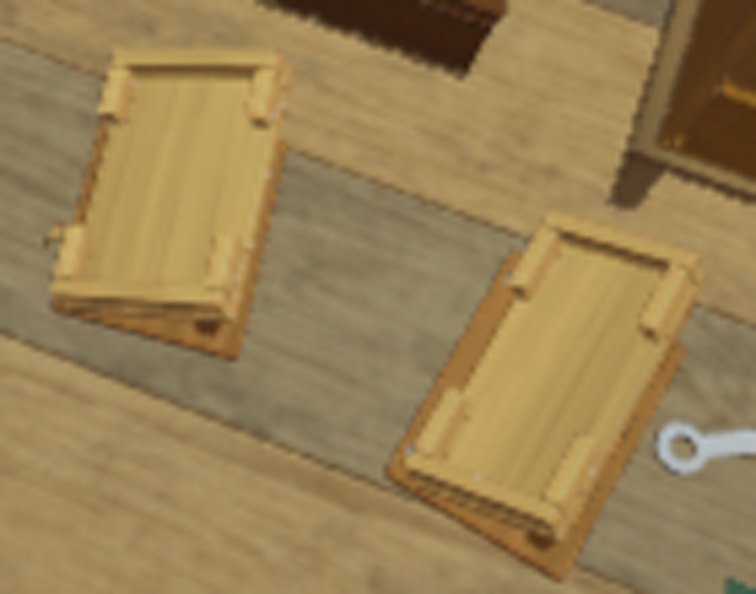

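The crop shows the left tray (centre about (170,185) in the crop) and the right tray (about (555,375)). The left looks shorter and wider, so it is probably the sander's. I'll fly to a point between the blank and the sander for a closer look.

Request:
{"op": "apply_moves", "data": {"commands": [[[0.076, 0.06, 0], [0, 0, 0], -1], [[0.076, 0.06, 0], [0, 0, 0], -1], [[0.076, 0.06, 0], [0, 0, 0], -1], [[0.076, 0.06, 0], [0, 0, 0], -1], [[0.076, 0.06, 0], [0, 0, 0], -1], [[0.076, 0.06, 0], [0, 0, 0], -1], [[0.076, 0.06, 0], [0, 0, 0], -1], [[0.076, 0.06, 0], [0, 0, 0], -1], [[0.076, 0.06, 0], [0, 0, 0], -1], [[0.076, 0.06, 0], [0, 0, 0], -1], [[0.076, 0.06, 0], [0, 0, 0], -1], [[0, 0, 0], [0, 0, 0], -1]]}}

```text
clock: 1.35
tcp_pos: [483.1, 169.7, 249.8]
ee_rot: [[0.962, -0.272, -0.001], [-0.272, -0.962, -0.001], [-0.0, 0.001, -1.0]]
force: [-0.3, 0.3, -0.5]
gripper_width: 0.998
grip_force: 0.0
```

```bash
python3 - <<'E'
from h import *
import pickle
s=r.sense();im=r.camera("wrist")[:,:,::-1]
pickle.dump(s,open("s1.pkl","wb"));cv2.imwrite("pics/w1.png",im);print(s["tcp_pos"],s["force"],s["clock"])
E
```

```text
[483.10875807 169.74284152 249.81268141] [-0.27459204  0.30480568 -0.53623521] 1.35
```

View pics/w1.png

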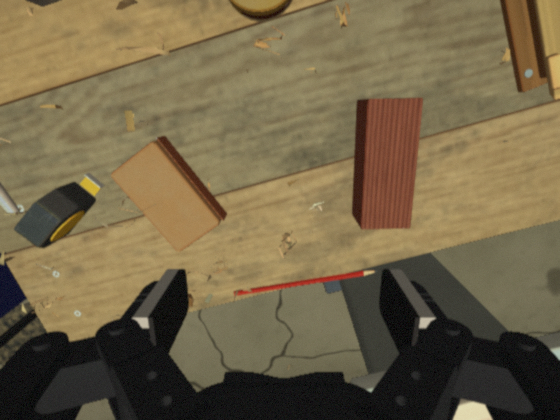

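Request:
{"op": "apply_moves", "data": {"commands": [[[0.07, 0.066, 0], [0, 0, 0], -1], [[0.07, 0.066, 0], [0, 0, 0], -1], [[0.07, 0.066, 0], [0, 0, 0], -1], [[0.02, 0.09, 0], [0, 0, 0], -1], [[0.02, 0.09, 0], [0, 0, 0], -1], [[0.02, 0.09, 0], [0, 0, 0], -1], [[0.02, 0.09, 0], [0, 0, 0], -1], [[0.02, 0.09, 0], [0, 0, 0], -1], [[0.02, 0.09, 0], [0, 0, 0], -1], [[0, 0, 0], [0, 0, 0], -1]]}}

```text
clock: 2.4
tcp_pos: [542.1, -228.7, 249.7]
ee_rot: [[0.963, -0.269, -0.001], [-0.269, -0.963, -0.0], [-0.001, 0.001, -1.0]]
force: [1.4, -0.5, -1.2]
gripper_width: 1.005
grip_force: 0.0
```

```bash
python3 - <<'E'
from h import *
import pickle
s=r.sense();im=r.camera("wrist")[:,:,::-1]
pickle.dump(s,open("s2.pkl","wb"));cv2.imwrite("pics/w2.png",im);print(s["tcp_pos"],s["force"],s["clock"])
E
```

```text
[ 542.06027054 -228.70197573  249.70036614] [ 1.38614993 -0.49047676 -1.24124014] 2.4
```

View pics/w2.png

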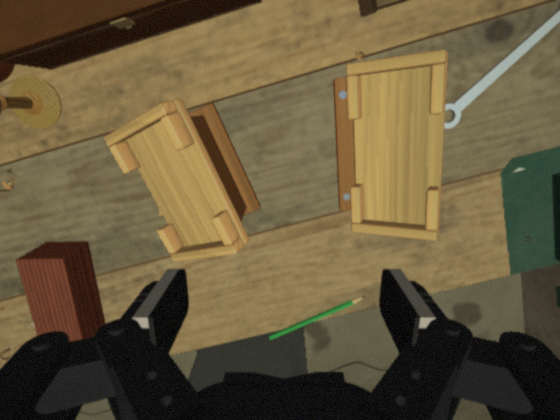

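w1 shows the sander top at about (168,194) and the blank top at about (390,163), with its dark left side face visible. w2 shows the sander tray on the left (rim corners about (106,141), (181,99), (248,240), (173,260)) and the blank tray on the right (about (347,66), (446,51), (438,240), (351,233)). I'll refine the corners.

```bash
python3 - <<'E'
from h import *
import pickle
im=cv2.imread("pics/w2.png")
a=cv2.resize(im[90:270,98:258],None,fx=2.4,fy=2.4,interpolation=cv2.INTER_CUBIC)
b=cv2.resize(im[40:250,325:465],None,fx=2.4,fy=2.4,interpolation=cv2.INTER_CUBIC)
h=max(a.shape[0],b.shape[0]);o=np.zeros((h,a.shape[1]+b.shape[1],3),np.uint8)
o[:a.shape[0],:a.shape[1]]=a;o[:b.shape[0],a.shape[1]:]=b
print(a.shape,b.shape);cv2.imwrite("pics/tr.png",o)
s=pickle.load(open("s1.pkl","rb"));w=cv2.imread("pics/w1.png");hsv=cv2.cvtColor(w,cv2.COLOR_BGR2HSV)
for n,c,z in(("blank",(392,163),50),("sander",(160,190),37)):
    ref=np.median(w[c[1]-5:c[1]+6,c[0]-5:c[0]+6].reshape(-1,3),0)
    m=(np.abs(cv2.GaussianBlur(w,(5,5),0).astype(float)-ref).max(2)<22).astype(np.uint8)
    m=cv2.morphologyEx(m,cv2.MORPH_OPEN,np.ones((5,5)))
    k,l=cv2.connectedComponents(m);m=(l==l[c[1],c[0]]).astype(np.uint8)
    cn=max(cv2.findContours(m,cv2.RETR_EXTERNAL,cv2.CHAIN_APPROX_NONE)[0],key=len)
    P=np.array([onz("wrist",p[0],z,s)[:2] for p in cn],np.float32)
    (cx,cy),sz,ang=cv2.minAreaRect(P);bx=cv2.boxPoints(((cx,cy),sz,ang))
    e=[bx[1]-bx[0],bx[2]-bx[1]];L=max(e,key=np.linalg.norm);print(n,ref,(cx,cy),sz,"long axis yaw",np.degrees(np.arctan2(L[1],L[0])),cn[:,0].min(0),cn[:,0].max(0))
E
```

```text
(432, 384, 3) (504, 336, 3)
blank [ 55.  76. 128.] (474.06915283203125, 63.698211669921875) (50.66987991333008, 128.76185607910156) long axis yaw -14.592726 [362  97] [422 228]
sander [ 87. 135. 167.] (462.010986328125, 192.7152862548828) (600.4326782226562, 192.949462890625) long axis yaw 89.85196 [ 10 103] [559 338]
```

View pics/tr.png

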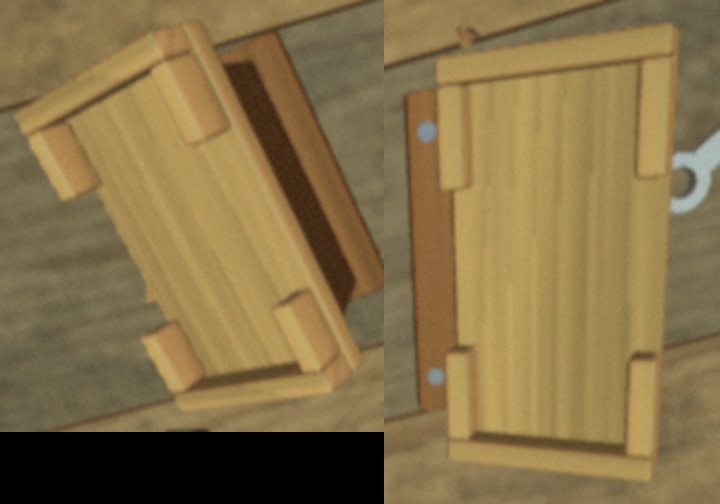

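The composite shows the sander tray's rim corners at about (16,118), (183,27), (333,390), (182,409) and the blank tray's at about (437,60), (677,25), (652,480), (450,458). I'll check these against the sizes given.

```bash
python3 - <<'E'
from h import *
import pickle
s=pickle.load(open("s2.pkl","rb"))
def tray(n,C,off,W):
    C=np.array(C)/2.4+off; hi=62+13.86+.5*(W/2+10);lo=hi-(W/2+10)
    P=np.array([onz("wrist",c,z,s) for c,z in zip(C,(lo,hi,hi,lo))])
    print(n,"lo,hi edge len",np.linalg.norm(P[0]-P[3]),np.linalg.norm(P[1]-P[2]),"far,near width",np.linalg.norm(P[0]-P[1]),np.linalg.norm(P[2]-P[3]))
    y=P[0]+P[1]-P[2]-P[3];y[2]=0;y/=np.linalg.norm(y);xh=np.array([y[1],-y[0],0])
    n_=.866*np.array([0,0,1])-.5*xh
    cc=P.mean(0);print("  floor",(cc-16*n_).round(1),"yaw of y",np.degrees(np.arctan2(y[1],y[0])),[np.degrees(np.arctan2(*(P[a]-P[b])[1::-1])).round(1) for a,b in((0,3),(1,2))], "xh",np.degrees(np.arctan2(*(P[1]-P[0])[1::-1])),np.degrees(np.arctan2(*(P[2]-P[3])[1::-1])))
tray("sander",[(16,118),(183,27),(333,390),(182,409)],(98,90),74)
tray("blank",[(53,60),(293,25),(268,480),(66,458)],(325,40),60)
s=pickle.load(open("s1.pkl","rb"))
P=np.array([onz("wrist",c,37,s)[:2] for c in[(113,175),(157,138),(222,214),(181,250)]])
print("sander",P.mean(0),[np.linalg.norm(P[i]-P[i-1]).round(1) for i in range(4)],[np.degrees(np.arctan2(*(P[a]-P[b])[::-1])) for a,b in((1,2),(0,3))])
E
```

```text
sander lo,hi edge len 137.89319633047367 137.03934951898657 far,near width 102.41306417172613 93.73362424734924
  floor [ 570.1 -135.7   62. ] yaw of y 5.043914137567979 [np.float64(7.1), np.float64(3.0)] xh -83.72212522023301 -82.96767813335575
blank lo,hi edge len 157.3896482386566 156.6082225657456 far,near width 79.55060602356858 78.91184303257457
  floor [ 549.4 -339.5   62. ] yaw of y -10.370451977508536 [np.float64(-10.2), np.float64(-10.5)] xh -100.55831082298053 -99.90214862912768
sander [502.97620823 289.70561702] [np.float64(104.8), np.float64(62.2), np.float64(100.0), np.float64(63.6)] [np.float64(21.366484530922694), np.float64(20.70004005882609)]
```

The blank (51x129) and its tray (157x79) match the given sizes, so I'm going to the blank.

Request:
{"op": "apply_moves", "data": {"commands": [[[-0.0412, -0.0752, 0.0342], [0, 0, -0.2], -1], [[-0.0412, -0.0752, 0.0342], [0, 0, 0], -1], [[-0.0412, -0.0752, 0.0342], [0, 0, 0], -1], [[-0.0412, -0.0752, 0.0342], [0, 0, 0], -1], [[-0.0412, -0.0752, 0.0342], [0, 0, 0], -1], [[-0.0412, -0.0752, 0.0342], [0, 0, 0], -1], [[-0.0412, -0.0752, 0.0342], [0, 0, 0], -1], [[0, 0, 0], [0, 0, 0], -1], [[0, 0, 0], [0, 0, 0], -1]]}}

```text
clock: 3.35
tcp_pos: [468.1, 67.6, 130.5]
ee_rot: [[0.97, -0.243, -0.001], [-0.243, -0.97, -0.0], [-0.0, 0.0, -1.0]]
force: [-0.3, -0.6, 0.5]
gripper_width: 1.001
grip_force: 0.0
```

```bash
python3 - <<'E'
from h import *
s=r.sense();im=r.camera("wrist")[:,:,::-1];cv2.imwrite("pics/w3.png",im)
print(s["tcp_pos"],s["ee_rot"].round(3).tolist())
w=im.copy()
K=np.array(r.get_calibration("wrist")["camera_matrix"]);T=np.array(r.get_calibration("wrist")["tool_from_camera"])
p=s["ee_rot"].T@(np.array([474,63.7,50])-s["tcp_pos"]);c=np.linalg.inv(T)@[*p,1];c=c[:3]*[1,-1,-1];c=(K@c/c[2])[:2].astype(int);print(c)
ref=np.median(w[c[1]-5:c[1]+6,c[0]-5:c[0]+6].reshape(-1,3),0)
m=(np.abs(cv2.GaussianBlur(w,(7,7),0).astype(float)-ref).max(2)<25).astype(np.uint8)
m=cv2.morphologyEx(m,cv2.MORPH_OPEN,np.ones((5,5)));k,l=cv2.connectedComponents(m);m=(l==l[c[1],c[0]]).astype(np.uint8)
cn=max(cv2.findContours(m,cv2.RETR_EXTERNAL,cv2.CHAIN_APPROX_NONE)[0],key=len)
P=np.array([onz("wrist",p[0],50,s)[:2] for p in cn],np.float32)
q=cv2.minAreaRect(P);print(q,s["ee_rot"].T@(np.array([*q[0],30])-s["tcp_pos"]))
E
```

```text
[468.06691538  67.5971307  130.51923754] [[0.97, -0.243, -0.001], [-0.243, -0.97, -0.0], [-0.0, 0.0, -1.0]]
[288 219]
((474.8672790527344, 63.56182861328125), (52.76144027709961, 129.437255859375), 75.26005554199219) [  7.6219671    2.22698877 100.51662481]
```

Request:
{"op": "apply_moves", "data": {"commands": [[[0.0152, 0.0044, 0.04], [0, 0, 0.13], -1], [[0, 0, 0.08], [0, 0, 0], -1], [[0, 0, 0.06], [0, 0, 0], -1], [[0, 0, 0.02], [0, 0, 0], -1], [[0, 0, 0], [0, 0, 0], -1], [[0, 0, 0], [0, 0, 0], 1], [[0, 0, 0], [0, 0, 0], 1], [[0, 0, 0], [0, 0, 0], 1], [[0, 0, 0], [0, 0, 0], 1], [[0, 0, 0], [0, 0, 0], 1], [[0, 0, 0], [0, 0, 0], 1]], "force": 60}}

```text
clock: 4.5
tcp_pos: [476.9, 61.8, 32.4]
ee_rot: [[0.966, -0.258, 0.004], [-0.258, -0.966, 0.001], [0.003, -0.002, -1.0]]
force: [-1.4, 0.5, 6.0]
gripper_width: 0.601
grip_force: 63.5
```

The blank is gripped (opening 51 mm). Lifting it and carrying it over the blank tray.

Request:
{"op": "apply_moves", "data": {"commands": [[[0, 0, -0.06], [0, 0, 0], 1], [[0, 0, -0.09], [0, 0, 0], 1], [[0, 0, -0.09], [0, 0, 0], 1], [[0, 0, -0.09], [0, 0, 0], 1], [[0.0428, 0.078, 0], [0, 0, 0], 1], [[0.0428, 0.078, 0], [0, 0, 0], 1], [[0.0428, 0.078, 0], [0, 0, 0], 1], [[0.0428, 0.078, 0], [0, 0, 0], 1], [[0.0428, 0.078, 0], [0, 0, 0], 1], [[0.0428, 0.078, 0], [0, 0, 0], 1], [[0.0428, 0.078, 0], [0, 0, 0], 1], [[0.0428, 0.078, 0], [0, 0, 0], 1]]}}

```text
clock: 5.7
tcp_pos: [559.8, -285.9, 195.4]
ee_rot: [[0.966, -0.259, -0.001], [-0.259, -0.966, 0.001], [-0.001, -0.001, -1.0]]
force: [0.6, 0.3, -2.2]
gripper_width: 0.598
grip_force: 64.1
```

Request:
{"op": "apply_moves", "data": {"commands": [[[0, 0, 0], [0, 0, -0.92], 1], [[0, 0, 0], [-1, 0, 0], 1], [[0, 0, 0], [-1, 0, 0], 1], [[0, 0, 0], [-1, 0, 0], 1], [[0, 0, 0], [-1, 0, 0], 1], [[0, 0, 0], [-1, 0, 0], 1], [[0, 0, 0], [-1, 0, 0], 1], [[0, 0, 0], [0, 0, 0], 1], [[0, 0, 0], [0, 0, 0], 1]]}}

```text
clock: 6.6
tcp_pos: [559.8, -284.1, 195.2]
ee_rot: [[0.984, -0.156, -0.091], [-0.181, -0.853, -0.49], [-0.001, 0.498, -0.867]]
force: [0.1, 0.4, -2.3]
gripper_width: 0.603
grip_force: 64.4
```

```bash
cat > tgt.py <<'E'
from h import *
from scipy.spatial.transform import Rotation as Ro
def tgt(F,yaw,ht,ax,s):
    a=np.radians(yaw);y=np.array([np.cos(a),np.sin(a),0]);xh=np.array([y[1],-y[0],0]);z=np.array([0,0,1])
    n=.8660*z-.5*xh;x=.866*xh+.5*z;R=np.c_[y,x,-n];R0=s["ee_rot"]
    P=np.array(F)+n*ht+y*ax
    print("shift mm",(R0.T@(P-s["tcp_pos"])).round(1),"turn deg",Ro.from_matrix(R0.T@R).as_rotvec(degrees=True).round(2),"in target frame",(R.T@(P-s["tcp_pos"])).round(1))
E
python3 - <<'E'
from tgt import *
s=r.sense();print(s["tcp_pos"],s["force"],s["gripper_width"],s["clock"],s["joints"].round())
tgt((549.4,-339.5,62),-10.4,112.4,2.4,s)
cv2.imwrite("pics/w4.png",r.camera("wrist")[:,:,::-1])
E
```

```text
[ 559.84693231 -284.10043894  195.23619365] [ 0.11481615  0.38361026 -2.32566956] 0.6030055303450943 6.6 [ -2.  24. -23.  37. -55.  57.]
shift mm [  2.2 -17.7  31.2] turn deg [-0.12  0.05  0.02] in target frame [  2.1 -17.8  31.2]
```

View pics/w4.png

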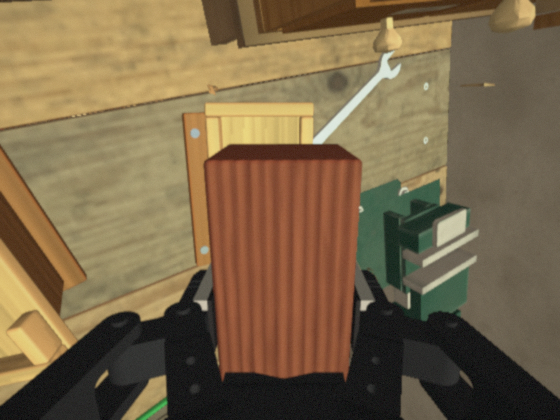

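w4 shows the held blank, with the tray's far wall behind it (outer rim corners about (206,104) and (313,104)) level in the picture. I'll use these to refine the position.

```bash
python3 - <<'E'
from h import *
im=cv2.imread("pics/w4.png");c=r.get_calibration("wrist");K=np.array(c["camera_matrix"]);T=np.array(c["tool_from_camera"])
def tool(uv,z):
    d=T[:3,:3]@(np.linalg.inv(K)@[*uv,1]*[1,-1,-1]);o=T[:3,3];return (o+d*(z-o[2])/d[2]).round(1)
for u in((206,104),(313,104)):print(tool(u,127.6))
cv2.imwrite("pics/c4.png",cv2.resize(im[90:180,190:330],None,fx=5,fy=5,interpolation=cv2.INTER_CUBIC))
E
```

```text
[ 78.6 -57.1 127.6]
[ 78.6  20.3 127.6]
```

View pics/c4.png

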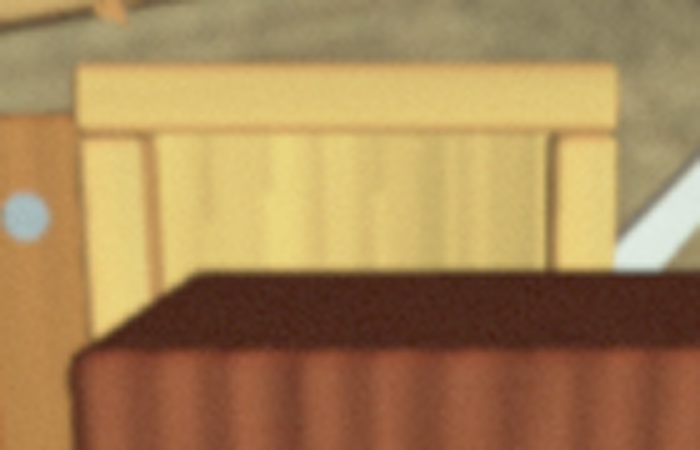

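The rim centre confirms the target to within about 1 mm. Descending.

Request:
{"op": "apply_moves", "data": {"commands": [[[0.0042, -0.0364, 0], [-0.02, 0, 0], 1], [[0, 0, 0.06], [0, 0, 0], 1], [[0, 0, 0.06], [0, 0, 0], 1], [[0, 0, 0.04], [0, 0, 0], 1], [[0, 0, 0.02], [0, 0, 0], 1], [[0, 0, 0.01], [0, 0, 0], 1], [[0, 0, 0], [0, 0, 0], 1], [[0, 0, 0], [0, 0, 0], 1]]}}

```text
clock: 7.45
tcp_pos: [557.6, -316.1, 105.5]
ee_rot: [[0.984, -0.157, -0.088], [-0.18, -0.851, -0.494], [0.002, 0.501, -0.865]]
force: [-0.9, -0.3, -1.7]
gripper_width: 0.596
grip_force: 64.4
```

```bash
python3 - <<'E'
from tgt import *
s=r.sense();print(s["tcp_pos"],s["force"],s["wrist_torque"])
tgt((549.4,-339.5,62),-10.4,32.4,2.4,s)
E
```

```text
[ 557.57364211 -316.13920508  105.49382686] [-0.86095102 -0.34629096 -1.66223383] [ 1.32357457 -0.22394889  0.0204262 ]
shift mm [-1.5 -0.6 17.5] turn deg [ 0.09 -0.13 -0.05] in target frame [-1.4 -0.6 17.5]
```

Request:
{"op": "apply_moves", "data": {"commands": [[[-0.003, -0.0012, 0.01], [0, 0, 0], 1], [[0, 0, 0.01], [0, 0, 0], 1], [[0, 0, 0.006], [0, 0, 0], 1], [[0, 0, 0.004], [0, 0, 0], 1], [[0, 0, 0.003], [0, 0, 0], 1], [[0, 0, 0], [0, 0, 0], 1], [[0, 0, 0], [0, 0, 0], 1]]}}

```text
clock: 8.15
tcp_pos: [553.8, -323.3, 90.4]
ee_rot: [[0.984, -0.156, -0.09], [-0.18, -0.851, -0.494], [0.0, 0.502, -0.865]]
force: [-2.3, 4.5, 2.9]
gripper_width: 0.598
grip_force: 64.9
```

```bash
python3 - <<'E'
from tgt import *
s=r.sense();print(s["tcp_pos"],s["force"],s["wrist_torque"])
tgt((549.4,-339.5,62),-10.4,32.4,2.4,s)
E
```

```text
[ 553.79392983 -323.25976699   90.36595656] [-2.34732369  4.46064214  2.88513808] [ 1.98076751  0.4618109  -0.31226524]
shift mm [1.  0.3 0.6] turn deg [ 0.12 -0.04  0.03] in target frame [1.  0.3 0.5]
```

Contact with the floor is felt. Pressing lightly, releasing and backing out.

Request:
{"op": "apply_moves", "data": {"commands": [[[0, 0, 0.002], [0, 0, 0], 1], [[0, 0, 0], [0, 0, 0], 0.2], [[0, 0, 0], [0, 0, 0], -1], [[0, 0, 0], [0, 0, 0], -1], [[0, 0, 0], [0, 0, 0], -1], [[0, 0, 0], [0, 0, 0], -1], [[0, 0, -0.05], [0, 0, 0], -1], [[0, 0, -0.08], [0, 0, 0], -1], [[0, 0, -0.09], [0, 0, 0], -1], [[0, 0, -0.09], [0, 0, 0], -1], [[0, 0, 0], [0, 0, 0], -1]]}}

```text
clock: 9.25
tcp_pos: [572.0, -245.6, 229.4]
ee_rot: [[0.984, -0.159, -0.077], [-0.176, -0.851, -0.495], [0.013, 0.5, -0.866]]
force: [0.4, -0.6, -0.1]
gripper_width: 1.002
grip_force: 0.0
```

```bash
python3 - <<'E'
from tgt import *
import pickle
s=r.sense();print(s["tcp_pos"],s["gripper_width"],s["ee_rot"].round(3).tolist());pickle.dump(s,open("s5.pkl","wb"))
a=r.camera("wrist")[:,:,::-1];t=r.camera("top")[:,:,::-1];cv2.imwrite("pics/w5.png",a);cv2.imwrite("pics/t5.png",t)
b=cv2.resize(t[180:320,100:460],None,fx=1.5,fy=1.5,interpolation=cv2.INTER_CUBIC)
o=np.zeros((600,560,3),np.uint8);o[:380]=a[:380];o[385:595,:540]=b
cv2.imwrite("pics/m5.png",o)
E
```

```text
[ 572.02710188 -245.5955029   229.41115124] 1.0015365750929284 [[0.984, -0.159, -0.077], [-0.176, -0.851, -0.495], [0.013, 0.5, -0.866]]
```

View pics/m5.png

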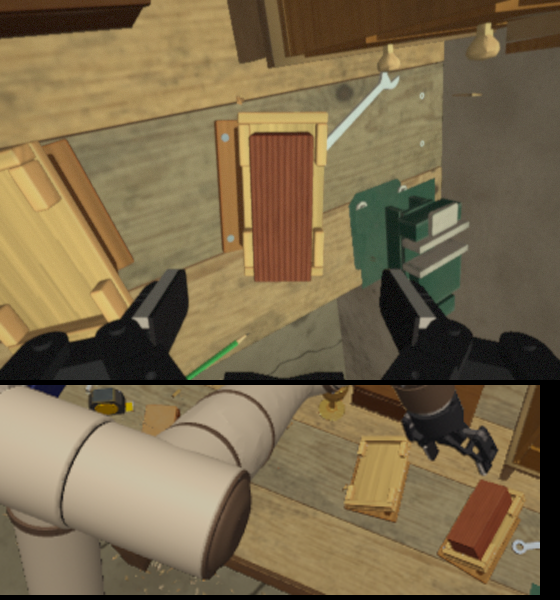

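m5 shows the blank in the right-hand tray between its walls, top corners about (251,133), (312,135), (252,282), (312,282). I'll check flatness and position from these points and get the sander's position from the earlier wrist picture.

```bash
python3 - <<'E'
from tgt import *
import pickle
s=pickle.load(open("s5.pkl","rb"));w=cv2.imread("pics/w5.png")
a=np.radians(-10.4);y=np.array([np.cos(a),np.sin(a),0]);xh=np.array([y[1],-y[0],0]);n=np.array([0,0,.866])-.5*xh;x=.866*xh+[0,0,.5]
F=np.array([549.4,-339.5,62])
def onp(uv,h,F=F):
    o,d=ray("wrist",uv,s);p=o+d*(((F+n*h-o)@n)/(d@n))-F;return np.array([p@x,p@y])
for uv in((238,113),(327,113)):print("rim",onp(uv,16).round(1),"expect -/+40,80")
ref=np.median(w[200:220,270:290].reshape(-1,3),0)
m=(np.abs(cv2.GaussianBlur(w,(5,5),0).astype(float)-ref).max(2)<25).astype(np.uint8);m=cv2.morphologyEx(m,cv2.MORPH_OPEN,np.ones((5,5)))
k,l=cv2.connectedComponents(m);cn=max(cv2.findContours((l==l[210,280]).astype(np.uint8),cv2.RETR_EXTERNAL,cv2.CHAIN_APPROX_NONE)[0],key=len)
bx=cv2.boxPoints(cv2.minAreaRect(np.float32([p[0] for p in cn])));print(bx.round())
for h in(45,50,56):
    q=cv2.minAreaRect(np.float32([onp(p[0],h) for p in cn]));print(h,np.round(q[0],1),np.round(q[1],1),q[2])
# sander in w1
s=pickle.load(open("s1.pkl","rb"));w=cv2.imread("pics/w1.png")
g=cv2.GaussianBlur(w,(5,5),0).astype(float)
ref=np.median(w[185:200,155:175].reshape(-1,3),0);print(ref,[w[v,u].tolist() for u,v in((110,195),(200,255),(210,190),(140,135))])
lab=cv2.cvtColor(g.astype(np.uint8),cv2.COLOR_BGR2LAB).astype(float);rl=np.median(lab[185:200,155:175].reshape(-1,3),0)
for t in(7,10,13,16):
    m=(np.abs(lab-rl).max(2)<t).astype(np.uint8);m=cv2.morphologyEx(m,cv2.MORPH_OPEN,np.ones((9,9)))
    k,l=cv2.connectedComponents(m);cn=max(cv2.findContours((l==l[192,165]).astype(np.uint8),cv2.RETR_EXTERNAL,cv2.CHAIN_APPROX_NONE)[0],key=len)
    q=cv2.minAreaRect(np.float32([onz("wrist",p[0],37,s)[:2] for p in cn]));print(t,q)
E
```

```text
rim [-40.5  79. ] expect -/+40,80
rim [37.4 78.9] expect -/+40,80
[[250. 136.]
 [312. 136.]
 [312. 281.]
 [250. 281.]]
45 [-2.1 -3.8] [ 53.1 130.8] 0.5608204007148743
50 [-2.1 -2.2] [ 52.1 128.4] 0.5608185529708862
56 [-2.  -0.3] [ 51.  125.5] 0.5608189702033997
[ 86. 134. 167.] [[91, 129, 141], [98, 147, 169], [88, 126, 143], [97, 132, 143]]
7 ((498.5201416015625, 300.45355224609375), (103.58719635009766, 67.74322509765625), 19.566516876220703)
10 ((490.9033508300781, 305.711669921875), (115.28741455078125, 83.5865249633789), 19.92384910583496)Traceback (most recent call last):
  File "<stdin>", line 23, in <module>
  File "h.py", line 11, in onz
    o,d=ray(n,uv,s);return o+d*(z-o[2])/d[2]
        ~~~^^^^^^^^
  File "h.py", line 4, in ray
    c=r.get_calibration(n);K=np.array(c["camera_matrix"])
ValueError: time passes only in moves, steps and waits
```

The blank lies home: at 50 mm above the floor its top measures 52x128, and it sits about 2 mm off centre. Next, the sander.

Request:
{"op": "apply_moves", "data": {"commands": [[[0, 0, 0], [1, 0, 0], -1], [[0, 0, 0], [1, 0, 0], -1], [[0, 0, 0], [1, 0, 0], -1], [[0, 0, 0], [1, 0, 0], -1], [[0, 0, 0], [1, 0, 0], -1], [[0, 0, 0], [1, 0, 0], -1], [[0, 0, 0], [0, 0, 0], -1]]}}

```text
clock: 10.05
tcp_pos: [567.0, -249.9, 221.8]
ee_rot: [[0.983, -0.185, -0.001], [-0.185, -0.983, -0.001], [-0.001, 0.001, -1.0]]
force: [-0.6, 0.2, -0.2]
gripper_width: 0.998
grip_force: 0.0
```

Request:
{"op": "apply_moves", "data": {"commands": [[[-0.0308, -0.0926, 0], [0, 0, 0], -1], [[-0.0308, -0.0926, 0], [0, 0, 0], -1], [[-0.0308, -0.0926, 0], [0, 0, 0], -1], [[-0.0308, -0.0926, 0], [0, 0, 0], -1], [[-0.0308, -0.0926, 0], [0, 0, 0], -1], [[-0.0308, -0.0926, 0], [0, 0, 0], -1], [[-0.0308, -0.0926, 0], [0, 0, 0], -1], [[-0.0308, -0.0926, 0], [0, 0, 0], -1], [[-0.0308, -0.0926, 0], [0, 0, 0], -1], [[-0.0308, -0.0926, 0], [0, 0, 0], -1], [[-0.0308, -0.0926, 0], [0, 0, 0], -1]]}}

```text
clock: 11.15
tcp_pos: [491.7, 285.0, 220.7]
ee_rot: [[0.984, -0.18, -0.001], [-0.18, -0.984, -0.005], [-0.0, 0.005, -1.0]]
force: [0.5, 0.6, 1.1]
gripper_width: 0.999
grip_force: 0.0
```

Request:
{"op": "apply_moves", "data": {"commands": [[[0, 0, 0.04], [0, 0, -1], -1], [[0, 0, 0.04], [0, 0, -1], -1], [[0, 0, 0.04], [0, 0, -1], -1], [[0, 0, 0.04], [0, 0, -1], -1], [[0, 0, 0], [0, 0, -1], -1], [[0, 0, 0], [0, 0, -1], -1], [[0, 0, 0], [0, 0, 0], -1], [[0, 0, 0], [0, 0, 0], -1]]}}

```text
clock: 11.95
tcp_pos: [492.5, 283.2, 141.2]
ee_rot: [[0.943, 0.334, -0.001], [0.334, -0.943, -0.004], [-0.002, 0.003, -1.0]]
force: [0.2, 0.2, 0.1]
gripper_width: 1.002
grip_force: 0.0
```

```bash
sed -i 's/^def ray/_c={}\ndef cal(n):\n    if n not in _c:_c[n]=r.get_calibration(n)\n    return _c[n]\ndef ray/; s/c=r.get_calibration(n);K/c=cal(n);K/' h.py
python3 - <<'E'
from tgt import *
import pickle
s=r.sense();print(s["tcp_pos"],s["ee_rot"].round(3).tolist());pickle.dump(s,open("s6.pkl","wb"))
w=np.ascontiguousarray(r.camera("wrist")[:,:,::-1]);cv2.imwrite("pics/w6.png",w)
cv2.imwrite("pics/v6.png",cv2.resize(w[60:330,90:470],None,fx=2.1,fy=2.1))
E
```

```text
[492.46227296 283.23732694 141.24089669] [[0.943, 0.334, -0.001], [0.334, -0.943, -0.004], [-0.002, 0.003, -1.0]]
```

View pics/v6.png

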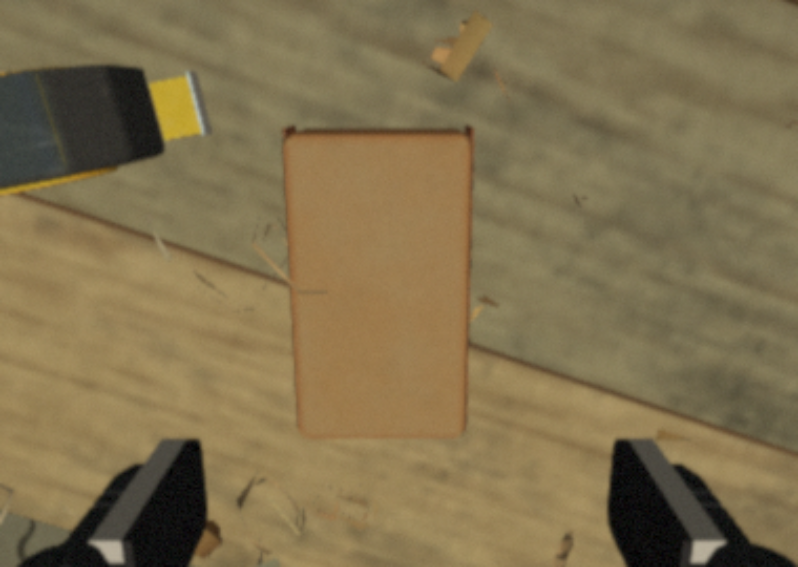

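v6 shows the sander's top squarely, with crop corners (286,132), (472,132), (466,436), (298,436). The tape sits clear to the left, with its tip at about (205,100).

```bash
python3 - <<'E'
from tgt import *
import pickle
s=pickle.load(open("s6.pkl","rb"))
C=np.array([(286,132),(472,132),(466,436),(298,436)])/2.1+(90,60)
P=np.array([onz("wrist",c,37,s)[:2] for c in C])
print(P.mean(0),[np.linalg.norm(P[i]-P[i-1]).round(1) for i in range(4)],[np.degrees(np.arctan2(*(P[a]-P[b])[::-1])) for a,b in((1,2),(0,3))])
R=s["ee_rot"];print(R.T@(np.array([*P.mean(0),26])-s["tcp_pos"]),"tool yaw",np.degrees(np.arctan2(R[1,0],R[0,0])))
# tape tip check at z~20
print("tape tip, tool frame",R.T@(onz("wrist",np.array((205,100))/2.1+(90,60),20,s)-s["tcp_pos"]))
E
```

```text
[501.86774979 295.57010012] [np.float64(106.9), np.float64(58.9), np.float64(107.0), np.float64(61.0)] [np.float64(19.997158297729133), np.float64(18.868815977755396)]
[ 13.25259901  -8.85274177 115.18256005] tool yaw 19.502569328345928
tape tip, tool frame [ 76.23997843 -67.70012406 120.8475438 ]
```

Request:
{"op": "apply_moves", "data": {"commands": [[[0.0266, -0.0178, 0], [0, 0, 0], -1], [[0, 0, 0.08], [0, 0, 0], -1], [[0, 0, 0.08], [0, 0, 0], -1], [[0, 0, 0.05], [0, 0, 0], -1], [[0, 0, 0.02], [0, 0, 0], -1], [[0, 0, 0], [0, 0, 0], -1], [[0, 0, 0], [0, 0, 0], -1]]}}

```text
clock: 12.7
tcp_pos: [503.2, 297.1, 28.2]
ee_rot: [[0.942, 0.336, 0.001], [0.336, -0.942, -0.001], [0.001, 0.001, -1.0]]
force: [0.9, -0.2, 1.1]
gripper_width: 1.003
grip_force: 0.0
```

Request:
{"op": "apply_moves", "data": {"commands": [[[0, 0, 0], [0, 0, 0], 1], [[0, 0, 0], [0, 0, 0], 1], [[0, 0, 0], [0, 0, 0], 1], [[0, 0, 0], [0, 0, 0], 1], [[0, 0, 0], [0, 0, 0], 1]], "force": 40}}

```text
clock: 13.2
tcp_pos: [503.2, 297.2, 28.9]
ee_rot: [[0.942, 0.336, 0.002], [0.336, -0.942, 0.0], [0.002, 0.0, -1.0]]
force: [-2.2, -0.4, 6.3]
gripper_width: 0.711
grip_force: 45.2
```

```bash
python3 - <<'E'
from tgt import *
import pickle
s=pickle.load(open("s2.pkl","rb"))
def tray(n,cam,C,off,sc,W):
    C=np.array(C)/sc+off; hi=62+13.86+.5*(W/2+10);lo=hi-(W/2+10)
    P=np.array([onz(cam,c,z,s) for c,z in zip(C,(lo,hi,hi,lo))])
    y=P[0]+P[1]-P[2]-P[3];y[2]=0;y/=np.linalg.norm(y);xh=np.array([y[1],-y[0],0])
    n_=.866*np.array([0,0,1])-.5*xh
    ang=lambda a,b:np.degrees(np.arctan2(*(P[a]-P[b])[1::-1])).round(1)
    print(n,cam,[np.linalg.norm(P[a]-P[b]).round(1) for a,b in((0,3),(1,2),(0,1),(2,3))],"floor",(P.mean(0)-16*n_).round(1),"yaw lo,hi,far,near",ang(0,3),ang(1,2),ang(1,0)+90,ang(2,3)+90)
tray("sander","wrist",[(16,118),(160,37),(333,390),(182,409)],(98,90),2.4,74)
tray("sander","top",[(113,50),(290,55),(228,320),(52,298)],(320,205),5.4,74)
tray("blank","top",[(548,212),(703,258),(560,538),(408,460)],(320,205),5.4,60)
s=r.sense();tgt((567,-134,62),6.8,128.9,1.8,s)
E
```

```text
sander wrist [np.float64(137.8), np.float64(136.8), np.float64(94.9), np.float64(93.7)] floor [ 570.2 -134.4   62. ] yaw lo,hi,far,near 7.1 6.5 6.299999999999997 7.0
sander top [np.float64(142.4), np.float64(146.0), np.float64(99.4), np.float64(97.0)] floor [ 565.7 -138.5   62. ] yaw lo,hi,far,near 8.0 6.9 6.900000000000006 4.400000000000006
blank top [np.float64(153.7), np.float64(162.4), np.float64(82.4), np.float64(84.8)] floor [ 545.5 -343.9   62. ] yaw lo,hi,far,near -10.0 -9.2 -9.799999999999997 -16.5
shift mm [ -68.4  365.2 -144.7] turn deg [-29.87  -3.48  12.5 ] in target frame [ 14.1 393.9  60.3]
```

Request:
{"op": "apply_moves", "data": {"commands": [[[0, 0, -0.06], [0, 0, 0], 1], [[0, 0, -0.09], [0, 0, 0], 1], [[0, 0, -0.09], [0, 0, 0], 1], [[0, 0, -0.09], [0, 0, 0], 1], [[0, 0, -0.04], [0, 0, 0], 1], [[0, 0, 0], [0, 0, 0], 1]]}}

```text
clock: 13.8
tcp_pos: [503.9, 297.9, 216.7]
ee_rot: [[0.942, 0.336, 0.007], [0.336, -0.942, 0.005], [0.008, -0.002, -1.0]]
force: [0.3, -0.1, -0.7]
gripper_width: 0.715
grip_force: 44.4
```

Both views now agree on the sander tray once the top-view bias is removed: floor (570,-134), yaw 6.7.

Request:
{"op": "apply_moves", "data": {"commands": [[[-0.0166, 0.0918, 0], [0, 0, 0], 1], [[-0.0166, 0.0918, 0], [0, 0, 0], 1], [[-0.0166, 0.0918, 0], [0, 0, 0], 1], [[-0.0166, 0.0918, 0], [0, 0, 0], 1], [[-0.0166, 0.0918, 0], [0, 0, 0], 1], [[-0.0166, 0.0918, 0], [0, 0, 0], 1], [[-0.0166, 0.0918, 0], [0, 0, 0], 1], [[-0.0166, 0.0918, 0], [0, 0, 0], 1], [[0, 0, 0], [0, 0, 0.86], 1], [[0, 0, 0], [0, 0, 0.86], 1], [[0, 0, 0], [0, 0, 0.86], 1]]}}

```text
clock: 14.9
tcp_pos: [562.1, -72.2, 211.0]
ee_rot: [[0.994, 0.112, -0.003], [0.112, -0.994, -0.001], [-0.004, 0.001, -1.0]]
force: [-0.2, -0.2, 0.6]
gripper_width: 0.716
grip_force: 44.4
```

Request:
{"op": "apply_moves", "data": {"commands": [[[0, 0, 0], [-1, 0, 0], 1], [[0, 0, 0], [-1, 0, 0], 1], [[0, 0, 0], [-1, 0, 0], 1], [[0, 0, 0], [-1, 0, 0], 1], [[0, 0, 0], [-1, 0, 0], 1], [[0, 0, 0], [-1, 0, 0], 1], [[0, 0, 0], [0, 0, 0], 1], [[0, 0, 0], [0, 0, 0], 1]]}}

```text
clock: 15.7
tcp_pos: [562.5, -71.3, 211.5]
ee_rot: [[0.993, 0.103, 0.056], [0.117, -0.86, -0.497], [-0.003, 0.5, -0.866]]
force: [0.3, 0.4, -0.1]
gripper_width: 0.719
grip_force: 44.4
```

```bash
python3 - <<'E'
from tgt import *
import pickle
s=r.sense();tgt((570.2,-134.4,62),6.7,128.9,1.8,s);pickle.dump(s,open("s7.pkl","wb"))
w=np.ascontiguousarray(r.camera("wrist")[:,:,::-1]);cv2.imwrite("pics/w7.png",w)
# predicted rim far corners in picture, and edges near them
a=np.radians(6.7);y=np.array([np.cos(a),np.sin(a),0]);xh=np.array([y[1],-y[0],0]);n=np.array([0,0,.866])-.5*xh;x=.866*xh+[0,0,.5]
c=cal("wrist");K=np.array(c["camera_matrix"]);T=np.linalg.inv(np.array(c["tool_from_camera"]))
def proj(p):
    q=T@[*(s["ee_rot"].T@(p-s["tcp_pos"])),1];q=q[:3]*[1,-1,-1];return (K@q/q[2])[:2]
F=np.array([570.2,-134.4,62])
A,B=[proj(F+x*u+y*71+n*16) for u in(-47,47)];print(A.round(1),B.round(1))
hsv=cv2.cvtColor(cv2.GaussianBlur(w,(3,3),0),cv2.COLOR_BGR2HSV).astype(int)
for t in(.3,.5,.7):
    u=int(A[0]+(B[0]-A[0])*t);v=int(A[1]+(B[1]-A[1])*t);print("col",u,"pred row",v,[tuple(hsv[k,u]) for k in range(v-16,v+22,2)])
v=int((A[1]+B[1])/2)+6
for u0 in(A[0],B[0]):
    print("row",v,"pred col",u0.round(),[tuple(hsv[v,k]) for k in range(int(u0)-16,int(u0)+18,2)])
E
```

```text
shift mm [  2.2 -19.7  32.4] turn deg [0.02 0.14 0.09] in target frame [  2.1 -19.7  32.4]
[198.9 113.4] [319.6 113.7]
col 235 pred row 113 [(np.int64(20), np.int64(116), np.int64(156)), (np.int64(20), np.int64(113), np.int64(151)), (np.int64(20), np.int64(113), np.int64(153)), (np.int64(20), np.int64(112), np.int64(159)), (np.int64(20), np.int64(111), np.int64(163)), (np.int64(20), np.int64(111), np.int64(161)), (np.int64(19), np.int64(117), np.int64(152)), (np.int64(18), np.int64(128), np.int64(120)), (np.int64(19), np.int64(130), np.int64(151)), (np.int64(21), np.int64(125), np.int64(182)), (np.int64(22), np.int64(121), np.int64(185)), (np.int64(22), np.int64(124), np.int64(193)), (np.int64(22), np.int64(123), np.int64(206)), (np.int64(21), np.int64(127), np.int64(207)), (np.int64(20), np.int64(132), np.int64(190)), (np.int64(21), np.int64(123), np.int64(195)), (np.int64(21), np.int64(121), np.int64(202)), (np.int64(22), np.int64(122), np.int64(201)), (np.int64(22), np.int64(122), np.int64(200))]
col 259 pred row 113 [(np.int64(20), np.int64(120), np.int64(172)), (np.int64(20), np
[... 2611 characters left out ...]
t64(207)), (np.int64(22), np.int64(121), np.int64(206)), (np.int64(22), np.int64(122), np.int64(207)), (np.int64(22), np.int64(121), np.int64(206)), (np.int64(22), np.int64(120), np.int64(206)), (np.int64(20), np.int64(121), np.int64(187)), (np.int64(19), np.int64(121), np.int64(169)), (np.int64(20), np.int64(119), np.int64(172)), (np.int64(20), np.int64(116), np.int64(178)), (np.int64(20), np.int64(115), np.int64(177)), (np.int64(20), np.int64(118), np.int64(175)), (np.int64(20), np.int64(116), np.int64(174)), (np.int64(20), np.int64(116), np.int64(173)), (np.int64(20), np.int64(116), np.int64(169)), (np.int64(20), np.int64(116), np.int64(169)), (np.int64(20), np.int64(116), np.int64(176))]
```

The tray's far rim shows at row 111.5 and columns 197 to 316, against the predicted 113.5 and 199 to 320. I'll correct by +1.5 and -2 mm and descend.

Request:
{"op": "apply_moves", "data": {"commands": [[[0.0074, -0.0436, 0], [0, 0, 0], 1], [[0, 0, 0.06], [0, 0, 0], 1], [[0, 0, 0.07], [0, 0, 0], 1], [[0, 0, 0.05], [0, 0, 0], 1], [[0, 0, 0.03], [0, 0, 0], 1], [[0, 0, 0.02], [0, 0, 0], 1], [[0, 0, 0], [0, 0, 0], 1], [[0, 0, 0], [0, 0, 0], 1]]}}

```text
clock: 16.55
tcp_pos: [572.0, -109.6, 103.0]
ee_rot: [[0.993, 0.1, 0.059], [0.116, -0.86, -0.498], [0.001, 0.501, -0.865]]
force: [-0.3, -0.0, -2.1]
gripper_width: 0.719
grip_force: 44.4
```

```bash
python3 - <<'E'
from tgt import *
s=r.sense();print(s["force"],s["wrist_torque"])
tgt((571.9,-132.6,61.0),6.7,28.9,1.8,s)
E
```

```text
[-0.25470957 -0.00739965 -2.07501929] [1.13908125 0.119482   0.00837744]
shift mm [-1.  -1.2 18.9] turn deg [ 0.08 -0.04 -0.04] in target frame [-0.9 -1.2 18.9]
```

Request:
{"op": "apply_moves", "data": {"commands": [[[-0.002, -0.0022, 0.01], [0, 0, 0], 1], [[0, 0, 0.01], [0, 0, 0], 1], [[0, 0, 0.007], [0, 0, 0], 1], [[0, 0, 0.004], [0, 0, 0], 1], [[0, 0, 0.003], [0, 0, 0], 1], [[0, 0, 0], [0, 0, 0], 1], [[0, 0, 0], [0, 0, 0], 1]]}}

```text
clock: 17.25
tcp_pos: [571.2, -117.1, 87.2]
ee_rot: [[0.993, 0.101, 0.058], [0.117, -0.859, -0.498], [-0.0, 0.502, -0.865]]
force: [-0.8, 0.3, 0.5]
gripper_width: 0.717
grip_force: 44.6
```

```bash
python3 - <<'E'
from tgt import *
s=r.sense();print(s["tcp_pos"],s["force"],s["wrist_torque"])
tgt((571.9,-132.6,61.0),6.7,28.9,1.8,s)
E
```

```text
[ 571.23183276 -117.10903735   87.18067191] [-0.83912842  0.29771623  0.53689521] [ 1.1538028   0.32270306 -0.08074134]
shift mm [0.7 0.3 1.5] turn deg [0.1  0.01 0.02] in target frame [0.7 0.3 1.5]
```

Request:
{"op": "apply_moves", "data": {"commands": [[[0, 0, 0.003], [0, 0, 0], 1], [[0, 0, 0.002], [0, 0, 0], 1], [[0, 0, 0], [0, 0, 0], 1]]}}

```text
clock: 17.55
tcp_pos: [571.7, -117.3, 87.1]
ee_rot: [[0.993, 0.101, 0.062], [0.119, -0.859, -0.498], [0.002, 0.502, -0.865]]
force: [-10.1, 9.4, 16.0]
gripper_width: 0.72
grip_force: 46.7
```

Firm contact at floor height. Releasing and retracting.

Request:
{"op": "apply_moves", "data": {"commands": [[[0, 0, -0.001], [0, 0, 0], 1], [[0, 0, 0], [0, 0, 0], 0.2], [[0, 0, 0], [0, 0, 0], -1], [[0, 0, 0], [0, 0, 0], -1], [[0, 0, 0], [0, 0, 0], -1], [[0, 0, 0], [0, 0, 0], -1], [[0, 0, -0.05], [0, 0, 0], -1], [[0, 0, -0.08], [0, 0, 0], -1], [[0, 0, -0.09], [0, 0, 0], -1], [[0, 0, -0.09], [0, 0, 0], -1], [[0, 0, 0], [0, 0, 0], -1], [[0, 0, 0], [0, 0, 0], -1]]}}

```text
clock: 18.75
tcp_pos: [562.5, -40.4, 219.8]
ee_rot: [[0.993, 0.101, 0.06], [0.117, -0.86, -0.497], [0.001, 0.501, -0.866]]
force: [-0.8, -0.6, -1.3]
gripper_width: 1.0
grip_force: 0.0
```

```bash
python3 - <<'E'
from tgt import *
s=r.sense();print(s["tcp_pos"],s["gripper_width"],s["force"])
w=np.ascontiguousarray(r.camera("wrist")[:,:,::-1]);cv2.imwrite("pics/w8.png",w)
a=np.radians(6.7);y=np.array([np.cos(a),np.sin(a),0]);xh=np.array([y[1],-y[0],0]);n=np.array([0,0,.866])-.5*xh;x=.866*xh+[0,0,.5]
F=np.array([571.9,-132.6,61.0])
def onp(uv,h):
    o,d=ray("wrist",uv,s);p=o+d*(((F+n*h-o)@n)/(d@n))-F;return np.array([p@x,p@y])
c=cal("wrist");K=np.array(c["camera_matrix"]);T=np.linalg.inv(np.array(c["tool_from_camera"]))
q=T@[*(s["ee_rot"].T@(F+n*37-s["tcp_pos"])),1];q=q[:3]*[1,-1,-1];u,v=(K@q/q[2])[:2].astype(int)
lab=cv2.cvtColor(cv2.GaussianBlur(w,(5,5),0),cv2.COLOR_BGR2LAB).astype(float);rl=np.median(lab[v-6:v+7,u-6:u+7].reshape(-1,3),0);print(u,v,rl)
for t in(10,14,18):
    m=((np.abs(lab-rl)*[.6,1,1]).max(2)<t).astype(np.uint8);m=cv2.morphologyEx(m,cv2.MORPH_OPEN,np.ones((7,7)))
    k,l=cv2.connectedComponents(m);cn=max(cv2.findContours((l==l[v,u]).astype(np.uint8),cv2.RETR_EXTERNAL,cv2.CHAIN_APPROX_NONE)[0],key=len)
    for h in(37,47):
        q=cv2.minAreaRect(np.float32([onp(p[0],h) for p in cn]));print(t,h,np.round(q[0],1),np.round(q[1],1),round(q[2],1))
E
```

```text
[562.45043148 -40.37811121 219.8442705 ] 0.9998990175786503 [-0.76453157 -0.58674904 -1.30571379]
285 203 [141. 136. 161.]
10 37 [-0.2 -2. ] [ 58.8 106.5] 0.0
10 47 [-0.2  1. ] [ 56.6 102.5] 0.0
14 37 [ 1.1 -2.5] [107.5  62.3] 90.0
14 47 [1.  0.5] [103.5  60. ] 90.0
18 37 [ 2.1 -0.6] [113.2  65.4] 89.9
18 47 [2.  2.4] [109.  63.] 89.9
```

The sander's top plane measures as it did on the bench (59-62 x 107 at 37 mm) and is square to the pocket. One last flatness check by edge lengths, handing in only if it passes.

```bash
python3 - <<'E'
from tgt import *
s=r.sense();w=cv2.imread("pics/w8.png")
a=np.radians(6.7);y=np.array([np.cos(a),np.sin(a),0]);xh=np.array([y[1],-y[0],0]);n=np.array([0,0,.866])-.5*xh;x=.866*xh+[0,0,.5]
F=np.array([571.9,-132.6,61.0])
def onp(uv,h=37):
    o,d=ray("wrist",uv,s);p=o+d*(((F+n*h-o)@n)/(d@n))-F;return np.array([p@x,p@y])
lab=cv2.cvtColor(cv2.GaussianBlur(w,(5,5),0),cv2.COLOR_BGR2LAB).astype(float)
m=((np.abs(lab-[141,136,161])*[.6,1,1]).max(2)<10).astype(np.uint8);m=cv2.morphologyEx(m,cv2.MORPH_OPEN,np.ones((7,7)))
k,l=cv2.connectedComponents(m);cn=max(cv2.findContours((l==l[203,285]).astype(np.uint8),cv2.RETR_EXTERNAL,cv2.CHAIN_APPROX_NONE)[0],key=len)
P=np.array([onp(p[0]) for p in cn])
wd=[];ln=[]
for c in(-42,-2,38):
    q=P[abs(P[:,1]-c)<6][:,0];wd.append(q.max()-q.min())
for c in(-22,0,22):
    q=P[abs(P[:,0]-c)<4][:,1];ln.append(q.max()-q.min())
print("widths near..far",np.round(wd,1),"lengths low..high",np.round(ln,1))
ok=max(wd)-min(wd)<3.5 and max(ln)-min(ln)<4.5
print(ok)
if ok: print(r.close_job())
E
```

```text
widths near..far [58.4 58.  58.5] lengths low..high [106. 106. 105.]
True
the job is handed in; nothing more can be done
None
```

The turning blank and then the sanding block were placed in their fitting pockets, both measured flat and home on the sloping floors, with the goblet, tin and tape measure not deliberately touched (not re-checked by camera at the end), and the job was handed in at about 19 s.

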